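# Bottle onto the air-drying peg

### The job

Take the rinsed amber bottle out of the wire draining cradle, turn it mouth down over the slim peg of the drying stand and lower it gently, without letting it drop, until it sits fully home, upright on the peg's foot. Then blow it out by pumping the stand's hand lever at least three times, each stroke all the way down and all the way back up, and leave the bottle sitting on its peg. Do not disturb the wash bottle, the timer or the dish.

Things in the scene. Friction and masses are not known exactly. Their poses are not given: they have to be found in the camera images.
- bottle: open amber glass bottle, 105 mm long, 0.08 to 0.17 kg, on its side in the cradle, mouth 17 degrees below level. Origin: centre of its base; z along its axis to the mouth. Body 50 mm thick from 0 to 72 mm, shoulder to 84 mm, neck 31 mm outside and 25 mm inside up to the rim. Hollow, base 4 mm. Grasp across the body about 40 mm from the base; the cradle leaves 15 to 85 mm free
- bottle_mouth (a point): centre of the bottle's rim, 105 mm from its base along its axis
- peg_seat (a point): on the axis of the slim peg, on top of its black foot disc (44 mm across), 36 mm above the worktop: here the rim of the inverted bottle comes to rest. The peg is a fixed upright perforated steel rod, 16 mm thick with a domed tip; its lowest 12 mm widen to a cone of 21 mm diameter that centres the neck. It stands in one or the other of the stand's two places, 100 mm apart
- peg_tip (a point): top of the slim peg, 72 mm above peg_seat (108 mm above the worktop)
- stout_peg: the other peg, for wide vessels: 30 mm thick, 52 mm tall, its top 82 mm above the worktop; too thick for the bottle's neck. Origin: centre of its underside on the stand
- pump_lever (a joint): angle of the stand's hand lever: 0 at rest (fully up, held there by a spring), 0.45 rad at the lower stop; it grows as the handle is pushed down and springs back by itself
- lever_handle (a point): middle of the lever's cross handle, a level black bar 18 mm thick and 70 mm long along the stand's x, 175 mm from the hinge. At rest it is 153 mm above the worktop, at the lower stop 75 mm; pushing it down takes 3 N rising to about 7 N at the lower stop
- lever_hinge (a point): hinge of the lever, 105 mm above the worktop; its axis is level along the stand's x. From here the lever reaches to the stand's -y side, rising 0.28 rad at rest, sloping 0.17 rad down at the lower stop
- dryer_stand: fixed grey air-drying stand, 110 mm (x) by 275 mm (y) and 28 mm high, with the two pegs 0 and 100 mm along its +y, the hand pump (barrel to 85 mm height) and the lever on its -y side. Origin: under its middle, on the worktop; x points away from the robot, within 0.15 rad
- drain_cradle: fixed steel wire cradle in a shallow tray, 110 by 84 mm; x points along the bottle to its mouth, to the robot's left. Its two wire vees stay 5 mm below the bottle's axis. Origin: under its middle, on the worktop
- wash_bottle: white squeeze wash bottle with red cap and bent spout, 197 mm tall, 70 mm thick, standing right of the stand; bystander. Origin: centre of its underside
- lab_timer: small white timer, 70x62x18 mm, lying on the worktop at the right; bystander. Origin: centre of its underside
- petri_dish: clear round dish, 60 mm across and 15 mm high, lying behind the cradle and the stand; bystander. Origin: centre of its underside

How it is judged:
By the outcome, as a careful person would: the job done as asked, in the order asked, and still so for the second after the job is handed in, with the robot touching nothing.
It also fails if it takes over 64 s, if anything falls off the work surface, if the arm or the gripper's body presses on something with over 40 N, if the wrist force passes 120 N, or if a joint passes its speed limit or range.

### The arm

A 7-joint arm with a two-finger parallel gripper is mounted at the origin on a cart in front of the work surface, level with it; the furniture and walls round the work are solid. World frame = base frame: x ahead of the robot, y to its left, z up, the work surface at z = 0. Lengths are in m, angles in rad, forces in N, time in s.
With the tool pointing down it reaches from about 0.425 to 0.95 m from the base axis. Payload 4.7 kg.
Tool frame: the origin (TCP) lies on the centre line of the jaws, within the pads' length; the fingertips stand robot.nose_length ahead of it and the grasp point (between the pads) lies 8 mm behind it (robot.nose_length is the distance from the TCP to the fingertips, in m); z points along the fingers, y is the line along which they close (so a half turn about z gives the same grasp; the last joint's range is limited). The gripper opens to 85 mm and grips with 20 to 120 N. Pads are 22 mm wide; open, the fingers measure 114 mm over their backs; the gripper's body (76 mm by 85 mm) begins 54 mm behind the grasp point. The pads swing forward as they close: fully open they stand 13 mm farther back than shut.
Start: joints at [-1.158, 0.469, -0.049, 1.532, 0.024, 1.141, -0.082], TCP at [0.289, 0.61, 0.242] pointing down, gripper open.
Joint ranges: [-2.59, 2.59], [-0.33, 1.99], [-1.39, 1.29], [0.1, 2.45], [-1.04, 4.18], [0.21, 1.99], [-2.66, 2.66]. Speed limits (rad/s): [2.57, 2.57, 3.14, 3.14, 3.14, 3.14, 3.14].

### API

Orientations are given as [roll, pitch, yaw] about the fixed x, y, z axes, in that order (R = Rz(yaw) Ry(pitch) Rx(roll)).
In Python, from plant import robot gives the robot as it stands. Calls block until the motion is done:
- robot.goto(position, orientation): joint-space move of the TCP to a pose.
- robot.move_straight(position, vel=0.15, attitude=None, contact_N=None): straight line of the TCP; attitude=None keeps the orientation; vel is the mean speed in m/s. With contact_N (N) it stops when the force on the tool has changed by that much, and returns True; else False.
- robot.move_joints(angles): joint-space move.
- robot.grip(opening, strength=None): opening from 0.0 (shut) to 1.0 (fully open); strength is the grip in N (None keeps the last); returns when the fingers have stopped.
- robot.sleep(seconds).
- robot.inverse_kinematics(position, orientation): joint angles nearest the present ones, or None.
- robot.sense(): the state.
- robot.grab_frame(name): name is "side" or "top" or "wrist"; returns a dict with "image" (384x512x3 uint8, red, green, blue), "range_z" (384x512 float32, m along the optical axis (not along the pixel's ray), 0 where there is no reading), "fx", "fy", "cx", "cy" (pixels), "R" (3x3) and "t" (3): a world point X has camera coordinates R X + t. Camera axes: x right, y down, z forward; pixel columns grow to the right and rows downward; lengths in m; the calibration is good to about 2 mm. A picture is of the moment at which its call begins.
A pose or a line that the arm cannot do raises robot.IKError and nothing moves.
- robot.close_job(): hands the job in; it is judged then, once.
The state is a dict: "t": time; "joint_pos": joint angles; "joint_velocities": joint speeds; "effort": joint torques, N m; "tcp_pos": TCP position; "tcp_rot": TCP orientation; "wrist_force": force on the tool from outside, world axes, zero at the start; "torque": the same for the moment, N m; "opening": opening from 0.0 (shut) to 1.0 (fully open); "gripper_force": force on a finger pad.
Only numpy, scipy, OpenCV 4.12 (cv2) and the standard library are available. Lean on these libraries where they do the work, as an engineer would, in place of code of your own. Each camera call takes 0.05 s, during which the arm holds its last target. There are 200 camera calls.

## Working session

There is one attempt and no reset: what is moved stays moved. The work goes in short steps, each a Python script; the robot and the scene stay as the last script left them, time stands still between calls to the robot, and variables do not carry over. Pictures are saved under pics/ and viewed, at most 10 in all, crops included, and the job is handed in when it is done.

```bash
ls; mkdir -p pics; python3 - <<'E'
from plant import robot
import cv2,pickle,numpy as np
F={n:robot.grab_frame(n) for n in("side","top")}
pickle.dump(F,open("f0.pkl","wb"))
for n in F:
    cv2.imwrite(f"pics/{n}0.png",F[n]["image"][:,:,::-1]); print(n,F[n]["fx"],F[n]["cx"],F[n]["cy"],(-F[n]["R"].T@F[n]["t"]).round(3),F[n]["R"][2].round(2),(F[n]["range_z"]>0).mean())
s=robot.sense();print(s,robot.nose_length)
E
```

```text
pics
side 383.6228731539193 251.43384533863 187.24503341681725 [ 0.224 -0.834  0.775] [ 0.29  0.79 -0.55] 0.996185302734375
top 487.4051502870143 258.81910761395926 193.22647382982072 [0.412 0.08  1.568] [ 0.1  -0.01 -0.99] 0.9959055582682291
{'t': 0.1, 'joint_pos': array([-1.15793138,  0.46938801, -0.04858809,  1.53357304,  0.02410525,
        1.14103816, -0.08228884]), 'joint_velocities': array([-0.00081707, -0.00355398, -0.00147637, -0.00265009,  0.00241668,
        0.00019582, -0.00012761]), 'effort': array([ 8.95097764e-04, -5.11515141e+01, -4.69879608e-02, -2.38391376e+01,
        1.08021498e-02,  4.29626627e-03,  8.59194870e-06]), 'tcp_pos': array([0.28835865, 0.60973595, 0.24134859]), 'tcp_rot': array([-3.13977333e+00,  7.28970090e-05,  2.69986398e+00]), 'wrist_force': array([ 0.71779713,  0.57318999, -0.04600913]), 'torque': array([-0.02088398,  0.02377784, -0.03536379]), 'gripper_force': 0.0, 'opening': 1.003378305899636} 0.011
```

View pics/side0.png

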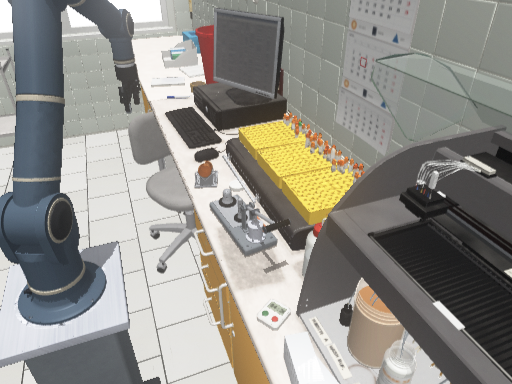

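View pics/top0.png

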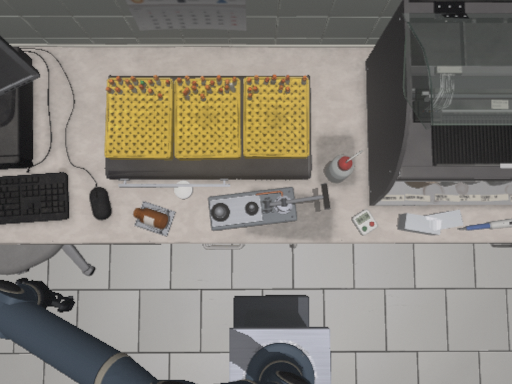

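The top view shows the bottle at (151,217) with its mouth to the left. The stand is around (252,208), the lever handle at (325,196), the timer at (364,222), the wash bottle at (340,168) and the dish at (183,190). Next I'll zoom in to see which peg is the slim one.

```bash
cat > h.py <<'E'
import numpy as np,cv2
def pts(f):
    z=f["range_z"]; v,u=np.mgrid[:z.shape[0],:z.shape[1]]
    C=np.dstack([(u-f["cx"])/f["fx"]*z,(v-f["cy"])/f["fy"]*z,z])
    P=(C-f["t"])@f["R"]; P[z==0]=np.nan
    return P
def ray(f,u,v,h):
    d=f["R"].T@[(u-f["cx"])/f["fx"],(v-f["cy"])/f["fy"],1]; o=-f["R"].T@f["t"]
    return o+d*(h-o[2])/d[2]
def proj(f,X):
    c=f["R"]@np.asarray(X)+f["t"]; return np.array([f["fx"]*c[0]/c[2]+f["cx"],f["fy"]*c[1]/c[2]+f["cy"]])
E
python3 - <<'E'
from h import *
import pickle
F=pickle.load(open("f0.pkl","rb"))
a=cv2.resize(F["top"]["image"][160:245,115:385],None,fx=2.96,fy=2.96,interpolation=2)
b=cv2.resize(F["side"]["image"][150:285,180:330],None,fx=2.5,fy=2.5,interpolation=2)
c=np.zeros((600,800,3),np.uint8);c[:a.shape[0],:a.shape[1]]=a;c[255:255+b.shape[0],:b.shape[1]]=b
cv2.imwrite("pics/crop.png",c[:,:,::-1])
f=F["top"];P=pts(f)
def show(n,m,P=P):
    q=P[m]; print(n,m.sum(),np.nanmedian(q,0).round(3),np.nanmin(q,0).round(3),np.nanmax(q,0).round(3))
hsv=cv2.cvtColor(f["image"],cv2.COLOR_RGB2HSV)
R=lambda u0,u1,v0,v1:(np.arange(512)[None]>=u0)&(np.arange(512)[None]<u1)&(np.arange(384)[:,None]>=v0)&(np.arange(384)[:,None]<v1)
am=R(130,178,200,236)&(hsv[...,1]>110)&(hsv[...,0]<20)
show("amber",am)
q=P[am][:,:2];m=q.mean(0);print(m,np.linalg.svd(q-m)[2][0])
for u,v in[(221,212),(252,208),(325,197),(283,202),(365,222),(340,170),(183,190),(212,195),(293,190),(150,240),(200,183),(200,165),(240,183),(125,182)]: print(u,v,P[v,u].round(3))
st=R(205,300,185,232)&(abs(P[...,2]-.028)<.006)
r=cv2.minAreaRect(P[st][:,:2].astype(np.float32)*1000);print(r,cv2.boxPoints(r))
print([x.round(3) for x in P[[200,200,200],[330,315,120]]])
E
```

```text
amber 344 [0.499 0.383 0.07 ] [0.464 0.349 0.037] [0.522 0.453 0.094]Traceback (most recent call last):
  File "<stdin>", line 15, in <module>
    u, s, vh = gufunc(a, signature=signature)
               ~~~~~~^^^^^^^^^^^^^^^^^^^^^^^^
    raise LinAlgError("SVD did not converge")
numpy.linalg.LinAlgError: SVD did not converge
```

View pics/crop.png

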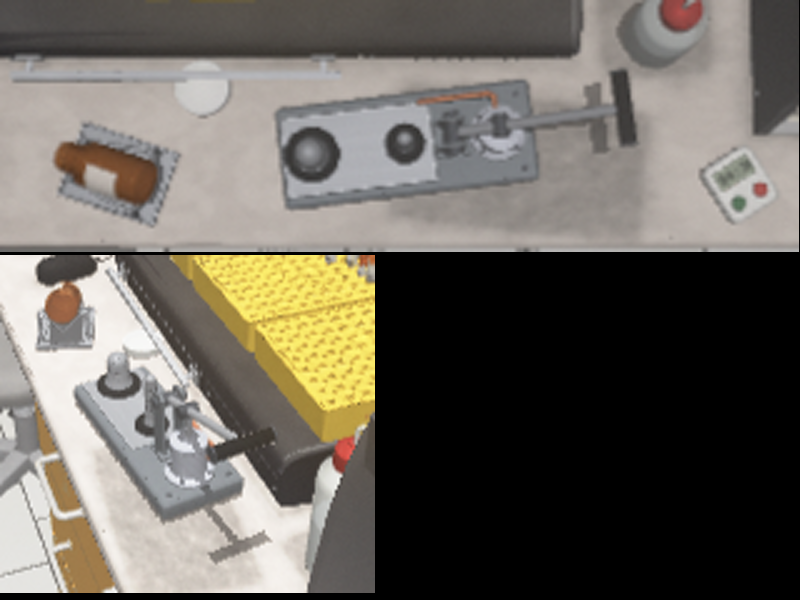

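The crop shows the slim peg is the one nearer the lever, with the small foot disc at top px (252,208). The stout peg is the left one at (221,212), and a raised rail runs behind the cradle.

```bash
python3 - <<'E'
from h import *
import pickle
F=pickle.load(open("f0.pkl","rb"))
f=F["top"];P=pts(f)
hsv=cv2.cvtColor(f["image"],cv2.COLOR_RGB2HSV)
R=lambda u0,u1,v0,v1:(np.arange(512)[None]>=u0)&(np.arange(512)[None]<u1)&(np.arange(384)[:,None]>=v0)&(np.arange(384)[:,None]<v1)
am=R(130,178,200,236)&(hsv[...,1]>110)&(hsv[...,0]<20)
cv2.imwrite("/tmp/am.png",am*255)
k=cv2.morphologyEx(am.astype(np.uint8),cv2.MORPH_CLOSE,np.ones((7,7)))
r=cv2.minAreaRect(cv2.findContours(k,0,2)[0][0]);print("rect px",r,[ray(f,*p,.06)[:2].round(4) for p in cv2.boxPoints(r)])
q=P[am];q=q[~np.isnan(q[:,0])];m=q.mean(0);print(m,np.linalg.svd(q[:,:2]-m[:2])[2][0])
for u,v in[(221,212),(252,208),(325,197),(283,202),(365,222),(340,170),(183,190),(293,190),(150,240),(200,183),(200,165),(240,183),(125,182),(265,202),(274,196),(300,200)]: print(u,v,P[v,u].round(3))
st=R(205,300,185,232)&(abs(P[...,2]-.028)<.006)
r=cv2.minAreaRect(P[st][:,:2].astype(np.float32)*1000);print(r,cv2.boxPoints(r))
# stand px polygon via z>0.02
for lo,hi,n in[(.02,.036,'plate'),(.135,.17,'handle')]:
    mm=R(205,335,180,232)&(P[...,2]>lo)&(P[...,2]<hi); q=P[mm][:,:2].astype(np.float32)*1000
    print(n,mm.sum(),cv2.minAreaRect(q),q.min(0),q.max(0))
# tall points around rack/rail
for row in range(170,192,2): print(row,P[row,[190,230,270,300]][:,[0,2]].round(3).tolist())
dk=R(240,264,195,222)&(hsv[...,2]<75); vv,uu=np.nonzero(dk);print("dark disc",uu.mean(),vv.mean(),len(uu),uu.min(),uu.max(),vv.min(),vv.max(),ray(f,(uu.min()+uu.max())/2,(vv.min()+vv.max())/2,.036))
dk=R(205,238,195,230)&(hsv[...,2]<75); vv,uu=np.nonzero(dk);print("stout disc",uu.min(),uu.max(),vv.min(),vv.max(),ray(f,(uu.min()+uu.max())/2,(vv.min()+vv.max())/2,.032))
E
```

```text
rect px ((150.1357421875, 216.61993408203125), (34.171775817871094, 14.395195960998535), 19.653823852539062) [array([0.4939, 0.4565]), array([0.5358, 0.4425]), array([0.4999, 0.3425]), array([0.4581, 0.3568])]
[0.4967453  0.39187123 0.06922341] [-0.32855815 -0.94448374]
221 212 [0.51  0.18  0.074]
252 208 [0.519 0.085 0.107]
325 197 [ 0.547 -0.128  0.159]
283 202 [ 0.535 -0.008  0.125]
365 222 [ 0.48  -0.276  0.015]
340 170 [ 0.629 -0.177  0.141]
183 190 [0.585 0.307 0.008]
293 190 [ 0.585 -0.048  0.003]
150 240 [ 0.426  0.412 -0.004]
200 183 [ 0.609  0.253 -0.001]
200 165 [0.654 0.244 0.084]
240 183 [ 0.609  0.124 -0.004]
125 182 [0.609 0.489 0.025]
265 202 [0.536 0.046 0.114]
274 196 [0.563 0.015 0.028]
300 200 [ 0.54  -0.058  0.133]
((539.450439453125, 88.61087036132812), (145.42691040039062, 278.1831359863281), 5.495083332061768) [[453.75168  220.10017 ]
 [480.3906   -56.804558]
 [625.1492   -42.878433]
 [598.51025  234.0263  ]]
plate 2334 ((554.4554443359375, 24.383529663085938), (156.3979949951172, 406.0505676269531), 6.738423824310303) [ 455.83658 -173.47449] [614.87036 234.02
[... 513 characters left out ...]
0.618, 0.002], [0.618, 0.001], [0.615, 0.022], [0.617, 0.001]]
182 [[0.612, 0.003], [0.612, -0.004], [0.611, 0.001], [0.612, -0.009]]
184 [[0.601, 0.035], [0.605, 0.004], [0.605, -0.005], [0.604, 0.003]]
186 [[0.596, 0.028], [0.599, -0.001], [0.598, -0.001], [0.598, -0.003]]
188 [[0.591, 0.013], [0.592, -0.001], [0.592, -0.002], [0.592, -0.003]]
190 [[0.584, 0.013], [0.586, -0.007], [0.582, 0.026], [0.585, -0.001]]
dark disc 251.51724137931035 208.29885057471265 87 246 257 202 214 [0.52428797 0.08647358 0.036     ]
stout disc 211 229 203 220 [0.51384928 0.1858702  0.032     ][ WARN:0@0.037] global loadsave.cpp:1063 imwrite_ Unsupported depth image for selected encoder is fallbacked to CV_8U.
```

```bash
cat >> h.py <<'E'
from scipy.spatial.transform import Rotation
def eul(zt,yt):
    "rpy of a tool pointing along zt with closing line yt"
    z=np.array(zt,float);z/=np.linalg.norm(z);y=np.array(yt,float);y-=y@z*z;y/=np.linalg.norm(y)
    return Rotation.from_matrix(np.c_[np.cross(y,z),y,z]).as_euler("xyz")
E
python3 - <<'E'
from h import *
from plant import robot
import pickle
F={}
for n,p,y in[("b",[.47,.36,.30],(.944,-.329,0)),("p",[.50,.10,.32],(1,.1,0))]:
    best=None
    for s in(1,-1):
        o=eul([0,0,-1],s*np.array(y)); q=robot.inverse_kinematics(p,o)
        print(n,s,None if q is None else np.round(q,2))
        if q is not None and (best is None or abs(q[6])<abs(best[1][6])): best=(o,q)
    robot.goto(p,best[0]); F[n]=robot.grab_frame("wrist"); s=robot.sense(); print(s["t"],s["tcp_pos"])
    f=F[n];print((-f["R"].T@f["t"]-s["tcp_pos"]).round(3),f["R"][2].round(2),f["fx"])
pickle.dump(F,open("f1.pkl","wb"))
c=np.hstack([cv2.resize(F[k]["image"],(400,300)) for k in "bp"]);cv2.imwrite("pics/w.png",c[:,:,::-1])
E
```

```text
b 1 [-0.98  0.29  0.33  1.68 -0.1   1.19 -0.96]
b -1 [-0.5   0.31 -0.29  1.65  0.09  1.2   2.  ]
1.35 [0.4688051  0.36175717 0.29946739]
[0.022 0.062 0.131] [-0.09 -0.25 -0.96] 332.73262229420516
p 1 [-0.64  0.13  0.4   1.83 -0.05  1.19 -0.12]
p -1 [ 0.74  0.39 -1.3   1.77  0.39  1.29  2.59]
2.425 [0.49992842 0.10214577 0.31971861]
[-0.008  0.065  0.131] [ 0.03 -0.27 -0.96] 332.73262229420516
```

View pics/w.png

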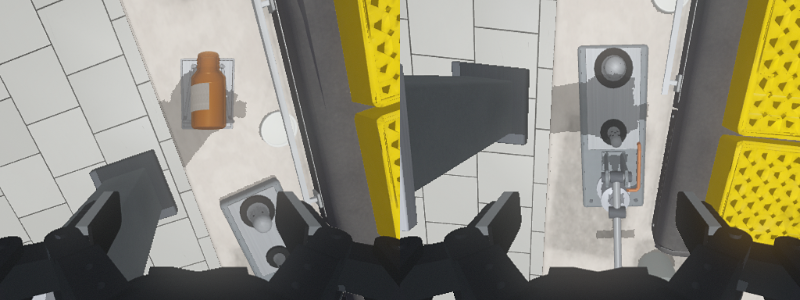

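The left view shows the bottle at about (208,90), mouth up in the picture and aligned with the jaws. The right view shows the slim peg at (613,130) between the stout peg (613,68) and the lever bracket (613,175). I'll measure the bottle and peg from the wrist range data.

```bash
python3 - <<'E'
from h import *
import pickle
from scipy.optimize import least_squares
F=pickle.load(open("f1.pkl","rb"))
f=F["b"];P=pts(f);hsv=cv2.cvtColor(f["image"],cv2.COLOR_RGB2HSV)
am=np.zeros((384,512),np.uint8);am[50:180,220:305]=1
am=(am>0)&(hsv[...,1]>140)&(hsv[...,0]<20)&(P[...,2]>.03)
k=cv2.morphologyEx(am.astype(np.uint8),cv2.MORPH_CLOSE,np.ones((15,15)))
cs=max(cv2.findContours(k,0,2)[0],key=cv2.contourArea);print(cv2.boundingRect(cs))
q=P[am]; q=q[~np.isnan(q[:,0])]
h=np.array([.329,.944]);s=q[:,:2]@h
print("range s",s.min(),s.max(),len(q))
# body points: lower part of s (first ~60 mm)
for lim in (.055,.065):
    b=q[s<s.min()+lim]
    def res(p):
        a=np.array([np.sin(p[2])*np.cos(p[3]),np.cos(p[2])*np.cos(p[3]),-np.sin(p[3])])
        d=b-[p[0],.37,p[1]]; return np.linalg.norm(d-np.outer(d@a,a),axis=1)-.025
    r=least_squares(res,[.48,.065,.335,.297],loss="soft_l1",f_scale=.002);p=r.x
    a=np.array([np.sin(p[2])*np.cos(p[3]),np.cos(p[2])*np.cos(p[3]),-np.sin(p[3])]);c=np.array([p[0],.37,p[1]])
    t=(q-c)@a; print("fit",p.round(4),"a",a.round(3),"rms",np.sqrt((r.fun**2).mean()),"ends",np.percentile(t,[0,1,99,100]).round(4))
    print("base",(c+a*np.percentile(t,.5)).round(4),"rim",(c+a*np.percentile(t,99.5)).round(4))
f=F["p"];P=pts(f);hsv=cv2.cvtColor(f["image"],cv2.COLOR_RGB2HSV)
def disc(u0,u1,v0,v1,h):
    m=np.zeros((384,512),np.uint8);m[v0:v1,u0:u1]=hsv[v0:v1,u0:u1,2]<70
    c=max(cv2.findContours(m,0,2)[0],key=cv2.contourArea);e=cv2.minEnclosingCircle(cv2.convexHull(c));L=cv2.fitEllipse(cv2.convexHull(c));print(e,L,ray(f,*L[0],h).round(4))
disc(250,295,145,193,.036);disc(240,300,55,118,.03)
for lo,hi,z in((145,185,.08),(60,110,.06)):
    w=P[lo:hi,245:300];w=w[w[...,2]>z];print(len(w),w.mean(0).round(4),w[w[:,2]>w[:,2].max()-.008].mean(0).round(4),w.max(0),w.min(0))
w=P[185:225,250:300];w=w[w[...,2]>.06];print("hinge",w.min(0).round(3),w.max(0).round(3))
E
```

```text
(250, 81, 33, 81)
range s 0.4988427059704795 0.5810001265268749 1276
fit [0.4868 0.0596 0.3034 0.2849] a [ 0.287  0.916 -0.281] rms 0.0008040636161785217 ends [-0.0168 -0.0165  0.0554  0.0701]
base [0.4821 0.3548 0.0643] rim [0.5033 0.4225 0.0435]
fit [0.487  0.0595 0.3269 0.2961] a [ 0.307  0.906 -0.292] rms 0.0008020575682833373 ends [-0.017  -0.0168  0.0551  0.0699]
base [0.4818 0.3547 0.0645] rim [0.5045 0.4215 0.0429]
((272.5303039550781, 168.5), 16.5379638671875) ((272.5513610839844, 168.54258728027344), (31.963241577148438, 32.83572006225586), 70.76179504394531) [0.5248 0.0868 0.036 ]
((269.5, 105.0), 16.77060890197754) ((269.720458984375, 106.59293365478516), (9.637689590454102, 34.08469009399414), 100.53208923339844) [0.5128 0.1619 0.03  ]
176 [0.5246 0.0893 0.1008] [0.5251 0.0883 0.1049] [0.53277598 0.09384895 0.10808227] [0.51789801 0.08231262 0.0813639 ]
606 [0.5133 0.1846 0.0771] [0.5137 0.1849 0.0785] [0.52844793 0.19936856 0.08254051] [0.49894286 0.17061466 0.06151273]
hinge [0.51  0.035 0.061] [0.552 0.084 0.116]
```

```bash
cat >> h.py <<'E'
base=np.array([.4818,.3547,.0645]);a=np.array([.307,.906,-.292]);a/=np.linalg.norm(a)
g=base+.04*a
pd=np.array([0,0,-1.])-(-a[2])*a;pd/=np.linalg.norm(pd)
TH=np.radians(45)
z1=np.cos(TH)*a+np.sin(TH)*pd;y1=np.cross(a,[0,0,1]);o1=eul(z1,y1)
peg=np.array([.5247,.0868,.036]);sy=np.array([-.117,.993,0]);sx=np.array([.993,.117,0])
z2=-np.sin(TH)*sy+np.cos(TH)*np.array([0,0,-1]);o2=eul(z2,sx)
E
python3 - <<'E'
from h import *
from plant import robot
tcp=g+.008*z1
print(y1,z1,z2)
for p,o in((tcp-.1*z1,o1),(tcp,o1),(tcp+[0,0,.2],o1),(peg+[0,0,.19]+.008*z2,o2),(peg+[0,0,.065]+.008*z2,o2),(peg+[0,0,.065]-.12*z2,o2)):
    q=robot.inverse_kinematics(p,o);print(np.round(p,3),None if q is None else np.round(q,2))
robot.goto(tcp-.1*z1,o1)
robot.move_straight(tcp,vel=.1)
s=robot.sense();print(s["t"],s["tcp_pos"],s["wrist_force"])
robot.grip(0.,40)
s=robot.sense();print(s["t"],s["opening"],s["gripper_force"],s["wrist_force"])
robot.move_straight(tcp+[0,0,.06],vel=.08)
f=robot.grab_frame("side");t=robot.grab_frame("top")
s=robot.sense();print(s["t"],s["opening"],s["gripper_force"],s["wrist_force"])
c=np.hstack([cv2.resize(f["image"][130:230,160:260],(400,400)),cv2.resize(t["image"][170:270,100:200],(400,400))]);cv2.imwrite("pics/grip.png",c[:,:,::-1])
E
```

```text
[ 0.90584194 -0.30694644  0.        ] [ 0.1507918   0.44500771 -0.88274003] [ 0.08273149 -0.70215703 -0.70710678]
[0.48  0.35  0.134] [-0.63  0.35  0.09  2.11 -0.89  0.44 -0.1 ]
[0.495 0.394 0.046] [-0.48  0.55 -0.17  2.07 -1.    0.24  0.01]
[0.495 0.394 0.246] [-0.81  0.25  0.24  1.94 -0.61  0.64 -0.48]
[0.525 0.081 0.22 ] [-0.88  0.44  0.37  1.89  0.59  1.24 -0.71]
[0.525 0.081 0.095] [-0.88  0.64  0.39  1.96  0.57  1.01 -0.83]
[0.515 0.171 0.186] [-0.96  0.54  0.32  1.82  0.52  1.29 -0.8 ]
4.7583 [0.49556242 0.39435244 0.04611968] [-0.09146893  0.18952892  0.26341144]
5.1833 0.5820489896191167 41.53131868690252 [-0.53205355 -0.36525406  2.14649682]
6.1833 0.5835551291098285 41.567925587296486 [-0.44537325  0.55272456 -1.5439552 ]
```

View pics/grip.png

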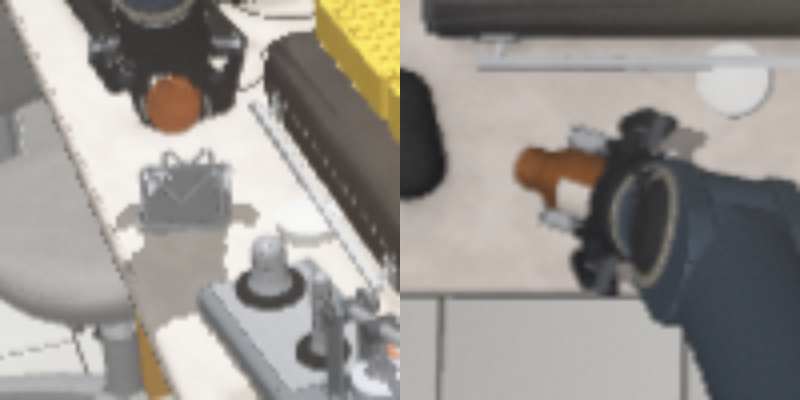

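The bottle is held between the jaws, clear of the cradle: base end at left (172,105), mouth at right (535,170). Next I'll turn it and hover over the peg.

```bash
python3 - <<'E'
from h import *
from plant import robot
import pickle
tcp=g+.008*z1
robot.move_straight(tcp+[0,0,.2],vel=.15)
robot.goto(peg+[0,0,.20]+.008*z2,o2)
F={n:robot.grab_frame(n) for n in("side","top","wrist")};pickle.dump(F,open("f2.pkl","wb"))
s=robot.sense();print(s["t"],s["tcp_pos"],s["tcp_rot"]-o2,s["opening"],s["wrist_force"])
f=F["side"]["image"];u,v=proj(F["side"],peg+[0,0,.1]).astype(int);print(u,v,[proj(F["side"],peg+[0,0,k]).round(1) for k in(0,.072,.135,.24)])
c=np.hstack([cv2.resize(f[v-60:v+40,u-50:u+50],(400,400)),cv2.resize(F["wrist"]["image"],(400,300),)[:,:].repeat(1,0) if 0 else cv2.copyMakeBorder(cv2.resize(F["wrist"]["image"],(400,300)),0,100,0,0,0)]);cv2.imwrite("pics/hov.png",c[:,:,::-1])
E
```

```text
8.5917 [0.52524877 0.08143153 0.23022106] [-1.09278150e-04 -1.27882804e-03 -4.39736294e-05] 0.5785525741155896 [-0.13242385  0.27411291 -0.36782099]
239 189 [array([240.1, 216. ]), array([239.5, 197.3]), array([238.9, 179.8]), array([237.8, 148.3])]
```

View pics/hov.png

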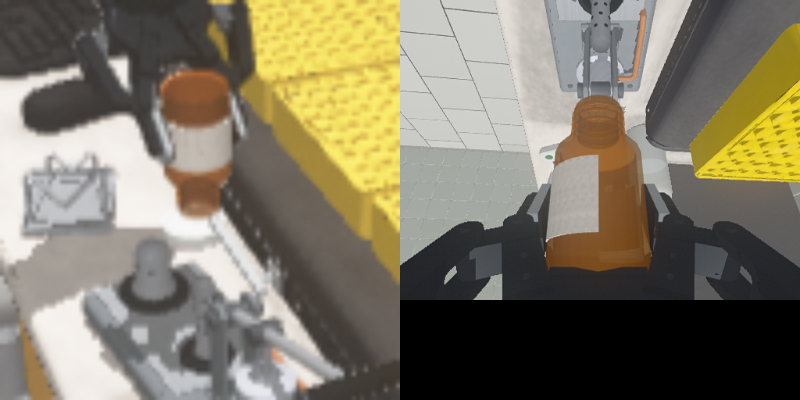

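The side view shows the bottle mouth-down between the jaws, rim at (200,205), and the slim peg below at (210,330). I'll fit its axis from the wrist and side range data before lowering.

```bash
python3 - <<'E'
from h import *
import pickle
from scipy.optimize import least_squares
F=pickle.load(open("f2.pkl","rb"))
for n in("wrist","side"):
    f=F[n];P=pts(f);hsv=cv2.cvtColor(f["image"],cv2.COLOR_RGB2HSV)
    near=np.linalg.norm(P[...,:2]-peg[:2],axis=2)<.045
    lab=(hsv[...,1]<60)&(hsv[...,2]>120); amb=(hsv[...,1]>120)&(hsv[...,0]<18)
    m=near&(P[...,2]>.14)&(amb|lab)
    q=P[m];print(n,len(q),np.percentile(q[:,2],[0,1,5,50,99,100]).round(4))
    for lo,hi,r0 in((.21,.272,.025),(.172,.186,.0155)):
        b=q[(q[:,2]>lo)&(q[:,2]<hi)];zc=b[:,2].mean();tilt=r0>.02
        def res(p):
            d=b[:,:2]-p[:2]-(np.outer(b[:,2]-zc,p[2:]) if tilt else 0);return np.linalg.norm(d,axis=1)-r0
        r=least_squares(res,[.5247,.0868,0,0],loss="soft_l1",f_scale=.002);print(len(b),"axis xy at z",zc.round(3),r.x.round(4),"rms",np.sqrt((r.fun**2).mean()).round(4))
E
```

```text
wrist 23496 [0.1676 0.1733 0.1814 0.2358 0.2639 0.2672]
19216 axis xy at z 0.24 [ 0.5231  0.0862  0.0138 -0.0024] rms 0.0021
1381 axis xy at z 0.179 [0.5234 0.0865 0.     0.    ] rms 0.0007
side 540 [0.1661 0.1691 0.1834 0.2407 0.2728 0.2734]
410 axis xy at z 0.247 [0.5232 0.0878 0.0074 0.034 ] rms 0.0057
24 axis xy at z 0.18 [0.5226 0.0869 0.     0.    ] rms 0.0012
```

```bash
python3 - <<'E'
from h import *
from plant import robot
off=np.array([.0014,.0002,0])
T=lambda h:peg+off+[0,0,h]+.008*z2
print(robot.move_straight(T(.2),vel=.05))
print(robot.move_straight(T(.075),vel=.06,contact_N=5))
s=robot.sense();print(s["t"],s["tcp_pos"]-T(.065),s["wrist_force"])
if s["tcp_pos"][2]-T(.065)[2]<.014:
    print(robot.move_straight(T(.059),vel=.015,contact_N=5))
s=robot.sense();print(s["t"],s["tcp_pos"]-T(.065),s["wrist_force"])
f=robot.grab_frame("side");u,v=proj(f,peg+[0,0,.06]).astype(int)
cv2.imwrite("pics/seat.png",cv2.resize(f["image"][v-40:v+40,u-50:u+50],(600,480))[:,:,::-1])
E
```

```text
False
False
11.075 [1.15052870e-04 4.90385308e-05 1.01990500e-02] [ 0.64841736 -0.24136382 -2.09476214]
True
11.725 [ 7.81076311e-05 -2.68338830e-04  1.86282715e-03] [0.6983951  0.51943987 3.47212732]
```

View pics/seat.png

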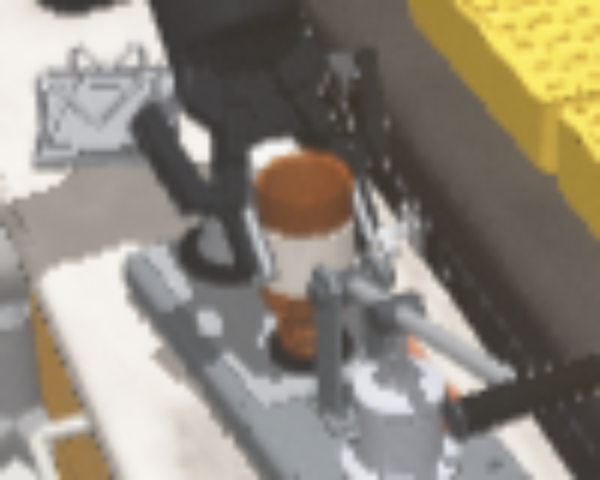

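The bottle's neck is down at the foot disc (300,350). I'll press slightly to tell whether it is on the foot or hung up on the cone, then release slowly and check.

```bash
python3 - <<'E'
from h import *
from plant import robot
T=lambda h:peg+[.0014,.0002,0]+[0,0,h]+.008*z2
print(robot.move_straight(T(.060),vel=.01,contact_N=8))
s=robot.sense();print(s["t"],s["tcp_pos"]-T(.065),s["wrist_force"])
robot.grip(.60,20);robot.sleep(.2);robot.grip(.68)
s=robot.sense();print(s["t"],s["opening"],s["gripper_force"],s["wrist_force"])
robot.grip(1.0)
p=robot.sense()["tcp_pos"];robot.move_straight(p-.12*z2,vel=.15)
F={n:robot.grab_frame(n) for n in("side","wrist")}
import pickle;pickle.dump(F,open("f3.pkl","wb"))
from scipy.optimize import least_squares
for n in F:
    f=F[n];P=pts(f);hsv=cv2.cvtColor(f["image"],cv2.COLOR_RGB2HSV)
    m=(np.linalg.norm(P[...,:2]-peg[:2],axis=2)<.045)&(P[...,2]>.03)&((hsv[...,1]>120)&(hsv[...,0]<18))
    q=P[m];print(n,len(q),np.percentile(q[:,2],[1,50,95,99]).round(4), q[q[:,2]>.134].mean(0) if n=="wrist" else "")
w=F["wrist"]["image"];f=F["side"];u,v=proj(f,peg+[0,0,.06]).astype(int)
c=np.hstack([cv2.resize(w,(400,300)),cv2.resize(f["image"][v-37:v+38,u-50:u+50],(400,300))]);cv2.imwrite("pics/rel.png",c[:,:,::-1]);print(robot.sense()["t"])
E
```

```text
True
12.05 [ 0.00011355 -0.00028042  0.00186014] [-1.82474442  0.4774671   4.8301362 ]
12.7083 0.6834365725057342 0.0 [-0.52650892 -0.06729366 -0.31917816]
side 192 [0.0425 0.137  0.1406 0.141 ] 
wrist 5853 [0.042  0.1205 0.1402 0.1404] [0.52404412 0.09378814 0.1390667 ]
14.15
```

View pics/rel.png

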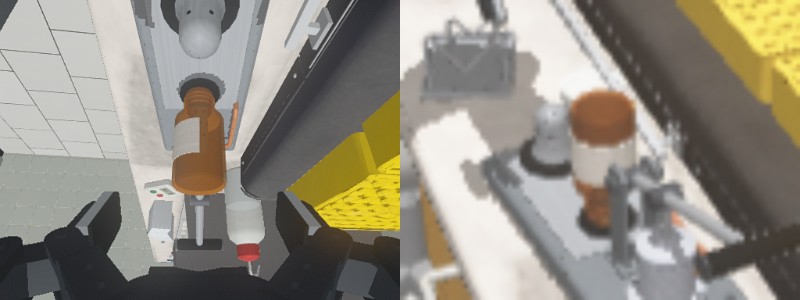

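The bottle is released and stands upright, with its base at z 0.141 as expected when fully seated. Next is the lever: I'll raise the arm, shut the jaws and press near the robot-side half of the handle.

```bash
python3 - <<'E'
from h import *
from plant import robot
s=robot.sense();p=s["tcp_pos"]
robot.move_straight([p[0],p[1],.32],vel=.25)
robot.grip(0.,40)
o=eul([0,0,-1],sx)
H=lambda z:np.array([.528,-.133,z+.011])
robot.goto(H(.30),o);robot.move_straight(H(.185),vel=.15)
for i in range(4):
    c=robot.move_straight(H(.066),vel=.06,contact_N=20)
    s=robot.sense();print(i,c,s["t"],"tip",s["tcp_pos"][2]-.011,s["wrist_force"])
    if i==0: f=robot.grab_frame("side")
    if not c and s["tcp_pos"][2]-.011>.08: break
    robot.move_straight(H(.178),vel=.1);robot.sleep(.4)
    if i==0: t=robot.grab_frame("side")
print(robot.sense()["wrist_force"],robot.sense()["t"])
u,v=proj(f,[.54,-.03,.1]).astype(int)
c=np.hstack([cv2.resize(x["image"][v-45:v+45,u-60:u+60],(400,300)) for x in(f,t)]);cv2.imwrite("pics/lev.png",c[:,:,::-1])
E
```

```text
0 True 19.2167 tip 0.08347789888255402 [-5.01831464  2.93942358 17.65068193]
1 True 22.2417 tip 0.08350448017262796 [-3.79068154  2.55119627 18.03220626]
2 True 25.1583 tip 0.08348815035085533 [-5.43747548  1.51280497 18.33455926]
3 True 28.075 tip 0.08350477629824207 [-4.59980783  2.96489274 17.71358831]
[0.60605911 0.35253747 0.21716029] 29.5667
```

View pics/lev.png

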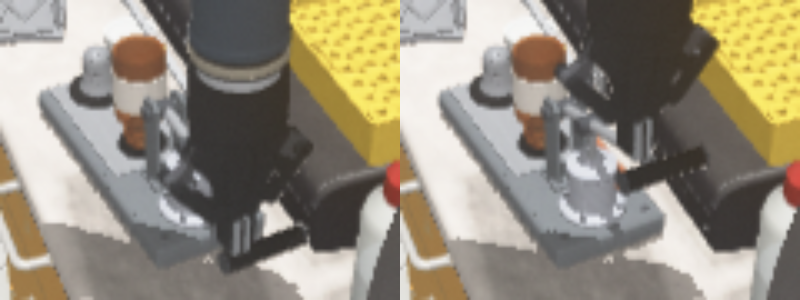

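The left view shows the lever at its lower stop (tip 0.0835 m, as expected) and the right view shows it back up. The bottle is still on its peg. I'll back off, do a last numeric check and hand in.

```bash
python3 - <<'E'
from h import *
from plant import robot
robot.move_straight([.50,-.14,.33],vel=.2);robot.sleep(.5)
P=pts(robot.grab_frame("top"))
n=np.linalg.norm(P[...,:2]-peg[:2],axis=2)<.04
q=P[n&(P[...,2]>.13)&(P[...,2]<.16)];print(q.mean(0),np.ptp(q,0))
f=robot.grab_frame("side");Q=pts(f);h=Q[(abs(Q[...,0]-.548)<.04)&(abs(Q[...,1]+.13)<.02)&(Q[...,2]>.05)&(Q[...,2]<.2)];print("handle z",h[:,2].max(),np.median(h[:,2]))
print(robot.sense()["t"],robot.close_job())
E
```

```text
[0.52287175 0.08801851 0.13998697] [0.04736679 0.04718888 0.01799261]
handle z 0.16300931029282426 0.15628756862963228
the job is handed in; nothing more can be done
31.0333 None
```

The job is handed in at 31 s: the bottle sits fully home and upright on the slim peg, the lever was pumped through four full strokes and is back up at rest, and the robot never went near the wash bottle, timer or dish, though I didn't re-measure their positions.

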